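# Free the locked drawer through the release slot

## Task

The upper drawer of the grey-green bench cabinet is locked: take the red-handled release pin from the black holder, push it down through the yellow-framed slot and press the hidden latch tab, keeping it down until the drawer has come all the way out by itself. Press gently, feeling for the tab (it lies at an unknown depth and bends if more than about 20 N is put on it), and touch the cabinet with nothing but the pin. Then stand the pin back, fully down, in its hole in the holder and let go, leaving the other things where they are.

Things in the scene. Friction and masses are not known exactly. Their poses are not given: they have to be found in the camera images.
- pin_grip (a point): the release pin: a red square handle, 16 x 16 mm and 45 mm tall, on a round steel shank 8 mm thick and 90 mm long; 70 g. At the start it stands upright in one of the two holes of the black holder. This point is the centre of the handle, 112.5 mm above the foot of the shank; z along the pin, up when the pin stands; x and y square to the handle's faces
- pin_tip (a point): foot (free end) of the release pin's shank; axes as pin_grip's
- holder: black pin holder block, fixed, 56 (its x) x 136 (its y) x 52 mm tall; origin at the centre of its underside. Two round upright holes, 11 mm wide with a 2 mm chamfer and 40 mm deep (floor 12 mm above the underside), at y = +35 mm and y = -35 mm. One holds the release pin, the other the brass drift; which is which varies
- cabinet: grey-green bench drawer unit, fixed, 200 (x) x 240 (y) x 130 mm tall; origin at the centre of its underside; drawer front looks to its -x. Its sprung latch tab: about 3 N to begin to move, 0.5 N more per mm, about 1 N of rubbing; frees the drawer once pressed 6 to 7 mm (about 7 N), stops dead at 9.5 mm (about 8 to 9 N), springs back up when let go
- slot (a point): centre of the release slot in the cabinet's top, level with the top face, framed in yellow. The slot is 12 mm wide (cabinet x), 36 mm long (cabinet y), with a 2 mm chamfer, in a 6 mm thick top; axes as the cabinet's. Below the whole slot lies the flat orange latch tab: its face is 14 to 40 mm below the top face, differing from case to case and not measured
- drawer (a joint): upper drawer, how far it is out (m): 0 shut, 0.055 fully out. A spring with a slow damper pushes it; with the tab kept down it takes about 2 s to come out. If the tab is let up before the drawer is about 0.03 out, a ratchet stops the drawer part-way and the tab must be pressed again
- drift: brass drift punch standing in the other hole of the holder (60 mm shank 8 mm thick, head 16 mm across, 35 mm tall, 95 mm in all; origin at its foot). A bystander
- cap: green plastic cap, 26 mm across, 20 mm tall, lying on the front part of the cabinet's top; origin at its underside. A bystander
- oil: dark grey oil bottle, 60 mm across, 150 mm tall; origin at its underside. A bystander
- jar: amber jar with a steel lid, 70 mm across, 90 mm tall; origin at its underside. A bystander
- wrench: steel wrench, 180 mm long, lying flat; origin at the middle of its underside. A bystander
- tray: grey-green open tray with nuts, 140 x 100 x 35 mm; origin at its underside. A bystander
- stock: flat steel bar, 160 x 35 x 8 mm; origin at its underside. A bystander
Mind the look-alikes: they are no part of the job. Leave any brown or pink look-alike of the holder alone.

How it is judged:
By the outcome, as a careful person would: the job done as asked, in the order asked, and still so for the second after the job is handed in, with the robot touching nothing.
It also fails if it takes over 61 s, if anything falls off the work surface, if the arm or the gripper's body presses on something with over 40 N, if the wrist force passes 120 N, or if a joint passes its speed limit or range.

## Robot

A 6-joint arm with a two-finger parallel gripper is mounted at the origin on the work surface. World frame = base frame: x ahead of the robot, y to its left, z up, the work surface at z = 0. Lengths are in m, angles in rad, forces in N, time in s.
With the tool pointing down it reaches from about 0.275 to 0.75 m from the base axis. Payload 10.2 kg.
Tool frame: the origin (TCP) lies midway between the tips of the shut fingers; the grasp point (between the pads) lies 19 mm behind it (env.hold_point_z is the distance from the TCP to the grasp point, in m); x points along the fingers, z is the direction in which the jaws open and shut, and the axes are right-handed (so a half turn about x gives the same grasp; the last joint's range is limited). The gripper opens to 85 mm and grips with 20 to 120 N. Pads are 22 mm wide; open, the fingers measure 114 mm over their backs; the gripper's body (76 mm by 85 mm) begins 54 mm behind the grasp point. The pads swing forward as they close: fully open they stand 13 mm farther back than shut.
Start: joints at [0.878, 0.313, 1.498, -0, 1.331, -0.223], TCP at [0.238, 0.468, 0.231] pointing down, gripper open.
Joint ranges: [-2.94, 2.94], [-0.97, 2.17], [0.19, 2.56], [-1.23, 4.37], [0.02, 3.11], [-2.88, 2.88]. Speed limits (rad/s): [2.39, 2.39, 3.01, 3.14, 3.14, 3.14].

## Interface

Orientations are given as a unit quaternion [x, y, z, w].
In Python, from bench import env, kinematics, monitor, eyes, job gives the robot as it stands. The module is installed in compiled form; this text tells all that it offers. Calls block until the motion is done:
- env.reach(position, orientation): joint-space move of the TCP to a pose.
- env.movel(position, velocity=0.15, frame=None, guard=None): straight line of the TCP; frame=None keeps the orientation; velocity is the mean speed in m/s. With guard (N) it stops when the force on the tool has changed by that much, and returns True; else False.
- env.set_joints(angles): joint-space move.
- env.release() and env.close_gripper(effort=None): open the fingers fully, or close them until they stop; effort is the grip in N (None keeps the last).
- env.hold(seconds).
- kinematics.ik(position, orientation): joint angles nearest the present ones, or None.
- monitor.sense(): the state.
- eyes.grab_frame(name): name is "side" or "top" or "wrist"; returns a dict with "frame" (384x512x3 uint8, red, green, blue), "mtx" (3x3 intrinsics, pixels), "view" (4x4, takes a point from world to camera coordinates). Camera axes: x right, y down, z forward; pixel columns grow to the right and rows downward; lengths in m; the calibration is good to about 2 mm. A picture is of the moment at which its call begins. There is no depth.
A pose or a line that the arm cannot do raises env.MotionError and nothing moves.
- job.hand_in(): hands the job in, once; it reports no verdict.
The state is a dict: "clock": time; "joints": joint angles; "qvel": joint speeds; "joint_efforts": joint torques, N m; "position": TCP position; "ee_rot": TCP orientation; "contact_force": force on the tool from outside, world axes, zero at the start; "ft_torque": the same for the moment, N m; "finger_gap": opening from 0.0 (shut) to 1.0 (fully open).
Only numpy, scipy, OpenCV 4.12 (cv2) and the standard library are available. Lean on these libraries where they do the work, as an engineer would, in place of code of your own. Each camera call takes 0.05 s, during which the arm holds its last target.

## Working session

There is one attempt and no reset: what is moved stays moved. The work goes in short steps, each a Python script; the robot and the scene stay as the last script left them, time stands still between calls to the robot, and variables do not carry over. Pictures are saved under pics/ and viewed, and the job is handed in when it is done.

```bash
mkdir -p pics; ls
python3 - <<'E'
from bench import env, kinematics, monitor, eyes, job
import cv2
s=monitor.sense();print(s)
for n in("side","top","wrist"):
    f=eyes.grab_frame(n);cv2.imwrite(f"pics/a_{n}.png",f["frame"][:,:,::-1]);print(n,f["mtx"].round(1).tolist(),f["view"].round(4).tolist())
print(env.hold_point_z)
E
```

```text
pics
{'clock': 0.0, 'joints': array([ 8.77608942e-01,  3.13435865e-01,  1.49845644e+00,  1.93432739e-05,
        1.33097843e+00, -2.23407872e-01]), 'qvel': array([-0.0011262 ,  0.00067766,  0.00093552, -0.00044235,  0.00067803,
        0.00174848]), 'joint_efforts': array([ 1.52874563e-04, -4.12277377e+01, -2.59741241e+01, -2.88114388e-04,
        4.29515829e-03, -4.72315733e-06]), 'position': array([0.237503  , 0.46791688, 0.23073502]), 'ee_rot': array([-0.37003955,  0.60306866,  0.36976176,  0.60220857]), 'contact_force': array([-0.52076313,  0.09817475,  0.06093812]), 'ft_torque': array([-0.01042618,  0.10164421, -0.00757159]), 'finger_gap': 1.0036708060388007}
side [[352.3, 0.0, 254.6], [0.0, 352.3, 192.3], [0.0, 0.0, 1.0]] [[0.8034, -0.5953, -0.0089, -0.3757], [-0.3716, -0.4898, -0.7887, 0.2564], [0.4652, 0.6369, -0.6148, 0.8299], [0.0, 0.0, 0.0, 1.0]]
top [[387.5, 0.0, 257.2], [0.0, 387.5, 193.8], [0.0, 0.0, 1.0]] [[0.0148, -0.9999, -0.0066, -0.0029], [-0.9939, -0.014, -0.109, 0.5057], [0.1089, 0.0082, -0.994, 1.415], [0.0, 0.0, 0.0, 1.0]]
wrist [[266.3, 0.0, 255.1], [0.0, 266.3, 189.3], [0.0, 0.0, 1.0]] [[0.453, 0.8915, -0.0002, -0.5255], [0.8492, -0.4315, 0.3043, -0.0396], [0.2712, -0.1381, -0.9526, 0.3795], [0.0, 0.0, 0.0, 1.0]]
0.0187
```

View pics/a_side.png

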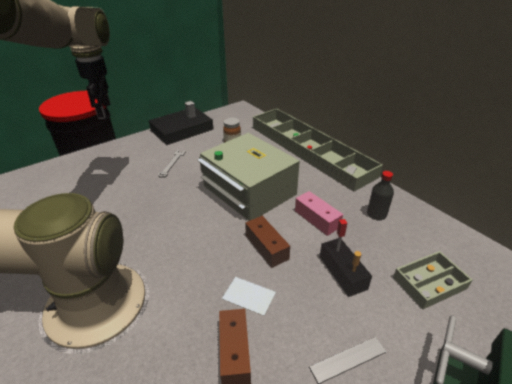

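View pics/a_top.png

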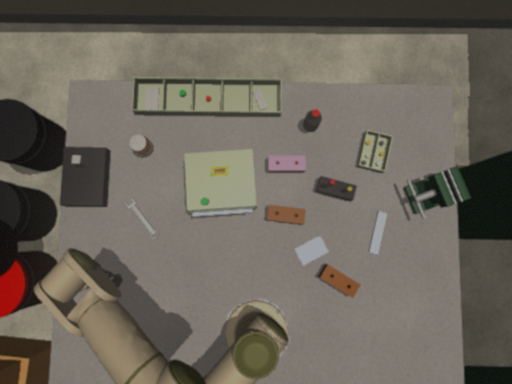

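View pics/a_wrist.png

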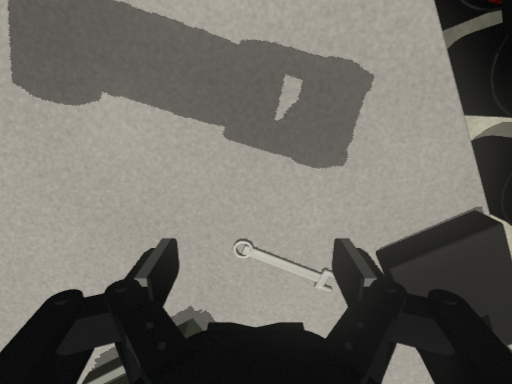

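The top view shows four holder-like blocks: black (336,188), pink (286,163), and brown (286,214) and (340,280). The black one holds a red handle at about (332,183) and a brass head at about (350,189), so it fits the description. I'll confirm that in enlarged crops.

Run:
```python
import cv2,numpy as np
t=cv2.imread("pics/a_top.png");s=cv2.imread("pics/a_side.png")
def c(im,x0,y0,w,h,k): return cv2.resize(im[y0:y0+h,x0:x0+w],None,fx=k,fy=k,interpolation=cv2.INTER_CUBIC)
cv2.imwrite("pics/b_top_h.png",c(t,306,166,60,45,12))
cv2.imwrite("pics/b_top_c.png",c(t,176,140,90,80,7))
cv2.imwrite("pics/b_side_h.png",c(s,310,210,70,90,6))
cv2.imwrite("pics/b_side_c.png",c(s,190,125,120,95,6))
```

```text
(no output)
```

View pics/b_top_h.png

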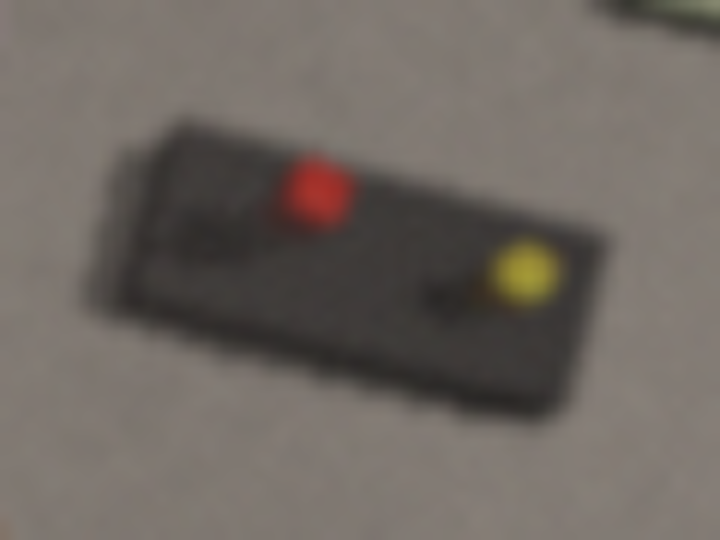

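View pics/b_top_c.png

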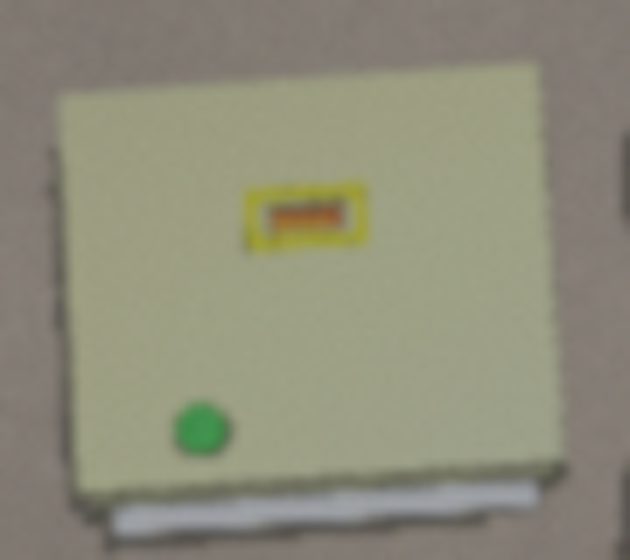

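View pics/b_side_h.png

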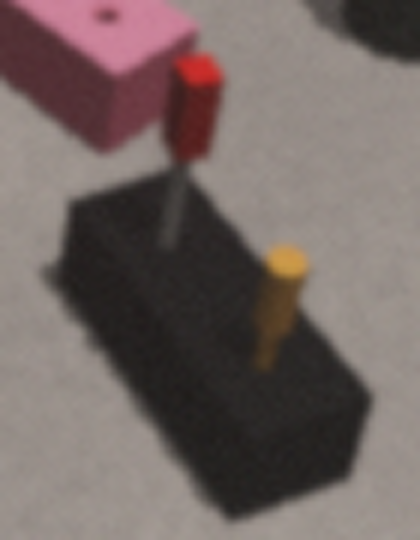

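View pics/b_side_c.png

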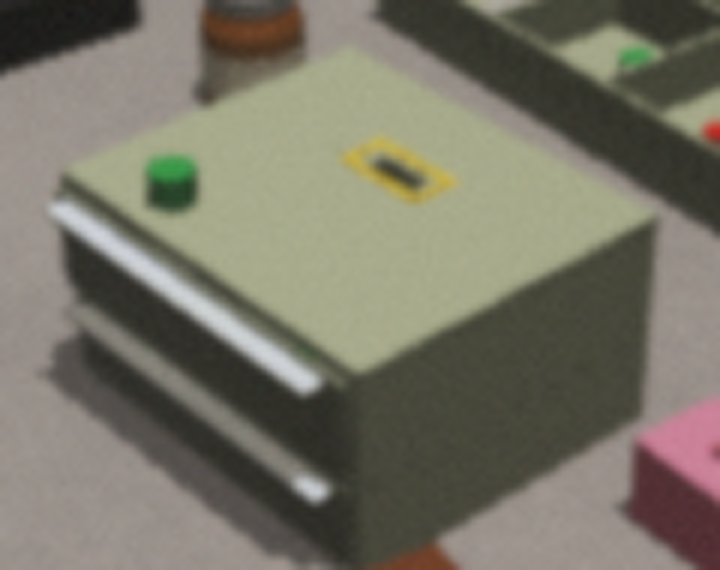

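```bash
cat > h.py <<'E'
from bench import env, kinematics, monitor, eyes, job
import numpy as np, cv2
from scipy.spatial.transform import Rotation as R
def ray(f,uv,z):
    V=f["view"];K=f["mtx"];d=V[:3,:3].T@np.linalg.solve(K,[uv[0],uv[1],1.]);o=-V[:3,:3].T@V[:3,3]
    return o+d*(z-o[2])/d[2]
def proj(f,p):
    c=f["view"][:3,:3]@np.asarray(p)+f["view"][:3,3];u=f["mtx"]@c;return u[:2]/u[2]
def crop(u,off,k): return (np.array(u)+.5)/k-.5+np.array(off)
def save(f,n,box=None,k=1):
    im=f["frame"][:,:,::-1]
    if box: x,y,w,h=box; im=im[y:y+h,x:x+w]
    cv2.imwrite("pics/"+n,cv2.resize(im,None,fx=k,fy=k,interpolation=cv2.INTER_CUBIC))
def quat(yaw): # tool x down, z (jaw) horizontal at yaw
    z=np.array([np.cos(yaw),np.sin(yaw),0]);x=np.array([0,0,-1.]);y=np.cross(z,x)
    return R.from_matrix(np.column_stack([x,y,z])).as_quat()
E
python3 - <<'E'
from h import *
t=eyes.grab_frame("top");s=eyes.grab_frame("side")
for n,u,z in [("pin",(317,193),.147),("drift",(527,273),.107),("hTL",(183,122),.052),("hTR",(607,238),.052),("hBR",(560,405),.052),("hBL",(130,300),.052)]:
    print(n,ray(t,crop(u,(306,166),12),z).round(4))
for n,u,z in [("slot",(307,216),.13),("TL",(60,95),.13),("TR",(540,65),.13),("BR",(563,465),.13),("BL",(80,495),.13),("cap",(202,430),.15)]:
    print(n,ray(t,crop(u,(176,140),7),z).round(4))
for n,u,z in [("pin",(199,70),.147),("drift",(288,262),.107),("pinhole",(168,246),.052)]:
    print("side",n,ray(s,crop(u,(310,210),6),z).round(4))
for n,u,z in [("slot",(400,171),.13),("L",(65,178),.13),("T",(350,48),.13),("R",(655,215),.13),("B",(360,375),.13)]:
    print("side",n,ray(s,crop(u,(190,125),6),z).round(4))
x=R.from_quat(monitor.sense()["ee_rot"]).as_matrix();print(x.round(3))
E
```

```text
pin [ 0.5383 -0.2518  0.147 ]
drift [ 0.5212 -0.3206  0.107 ]
hTL [ 0.5734 -0.2286  0.052 ]
hTR [ 0.5393 -0.3578  0.052 ]
hBR [ 0.4879 -0.3429  0.052 ]
hBL [ 0.5182 -0.2123  0.052 ]
slot [0.5747 0.1362 0.13  ]
TL [0.6343 0.2614 0.13  ]
TR [0.6527 0.0215 0.13  ]
BR [0.4523 0.0069 0.13  ]
BL [0.4341 0.2444 0.13  ]
cap [0.4653 0.1824 0.15  ]
side pin [ 0.5353 -0.2574  0.147 ]
side drift [ 0.519  -0.3245  0.107 ]
side pinhole [ 0.5325 -0.261   0.052 ]
side slot [0.572  0.1304 0.13  ]
side L [0.4297 0.2303 0.13  ]
side T [0.6289 0.2543 0.13  ]
side R [0.6488 0.0188 0.13  ]
side B [4.522e-01 4.000e-04 1.300e-01]
[[-0.    -0.892  0.453]
 [-0.     0.453  0.892]
 [-1.     0.    -0.001]]
```

Run:
```python
from h import *
print(kinematics.ik([.537,-.2545,.26],quat(-.25)),kinematics.ik([.537,-.2545,.26],quat(-.25+np.pi)))
print(kinematics.ik([.573,.133,.30],quat(-.25)),kinematics.ik([.573,.133,.30],quat(-.25+np.pi)))
```

```text
[-6.39552832e-01  4.51820089e-01  1.22502959e+00 -4.44089210e-16
  1.46474297e+00 -3.89552832e-01] [-0.63955283  0.45182009  1.22502959  0.          1.46474297  2.75203982]
[ 2.90509981e-02  4.22354773e-01  1.16690511e+00 -4.44089210e-16
  1.55233277e+00  2.79050998e-01] [ 2.90509981e-02  4.22354773e-01  1.16690511e+00 -4.44089210e-16
  1.55233277e+00 -2.86254166e+00]
```

Run:
```python
from h import *
env.reach([.537,-.2545,.25],quat(-.25))
s=monitor.sense();print(s["clock"],s["position"],s["contact_force"])
w=eyes.grab_frame("wrist");save(w,"c_w.png",None,1.5)
for p in [(.5368,-.2545,.147),(.5368,-.2545,.102),(.52,-.3225,.107)]: print(proj(w,p))
```

```text
3.0083 [ 0.53726932 -0.25376463  0.25003371] [-0.00442877 -0.77768915 -0.05184766]
[254.27563596 190.34221767]
[254.3941856  178.10466223]
[254.84206803 235.92556857]
```

View pics/c_w.png

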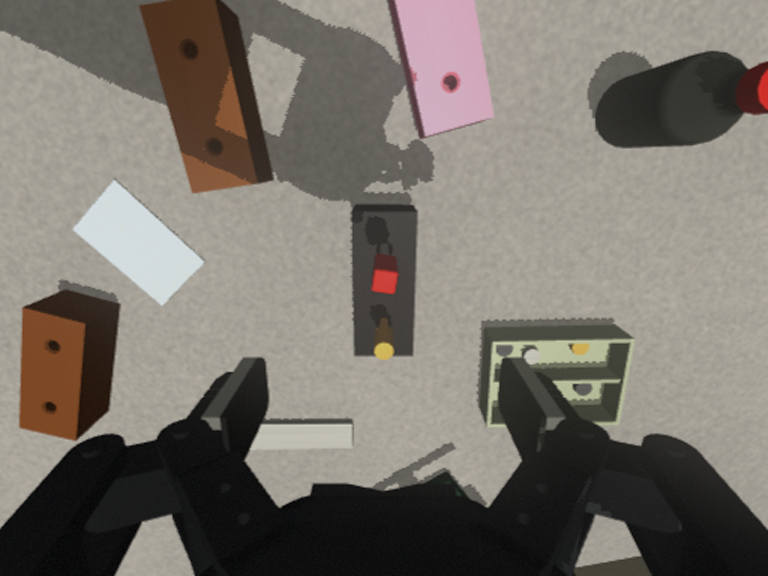

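Run:
```python
from h import *
w=eyes.grab_frame("wrist");save(w,"c_w2.png",(225,125,60,120),6)
print(w["view"].round(4).tolist())
```

```text
[[0.9691, -0.2467, 0.0001, -0.5838], [-0.235, -0.9233, 0.3038, -0.1525], [-0.0749, -0.2944, -0.9527, 0.3635], [0.0, 0.0, 0.0, 1.0]]
```

View pics/c_w2.png

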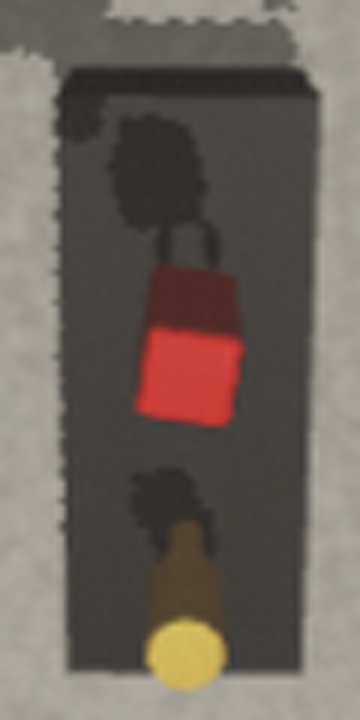

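Run:
```python
from h import *
w=eyes.grab_frame("wrist")
g=lambda u,z: ray(w,crop(u,(225,125),6),z)
P=[g(u,.147) for u in [(152,326),(243,341),(230,426),(136,411)]]
print(np.mean(P,0)); 
for i in range(4):
    d=P[(i+1)%4]-P[i];print(np.linalg.norm(d),np.degrees(np.arctan2(d[1],d[0])))
print("drift",g((186,655),.107))
print("hold",[g(u,.052).round(4) for u in [(62,95),(320,95),(302,672),(67,672)]])
```

```text
[ 0.53940185 -0.25213734  0.147     ]
0.014743291986006365 -23.995769207099514
0.014501470192890475 -112.0176170861319
0.015475417054748912 156.1462835634541
0.014533040283784245 65.09147635393863
drift [ 0.52150215 -0.32006662  0.107     ]
hold [array([ 0.5216, -0.2138,  0.052 ]), array([ 0.5744, -0.2272,  0.052 ]), array([ 0.5402, -0.3586,  0.052 ]), array([ 0.4862, -0.3448,  0.052 ])]
```

Run:
```python
from h import *
p=np.array([.5394,-.2521,.25]);q=quat(np.radians(-24))
env.reach(p,q)
p[2]=.108;print(env.movel(p,velocity=.12,guard=8))
env.close_gripper(effort=60)
s=monitor.sense();print(s["clock"],s["position"],s["contact_force"],s["ft_torque"],s["finger_gap"])
save(eyes.grab_frame("side"),"d_s.png",(260,160,140,110),5)
save(eyes.grab_frame("wrist"),"d_w.png",None,1.5)
```

```text
False
5.4167 [ 0.53939989 -0.25210457  0.10813597] [ 0.05464014 -0.09414619  1.66246764] [ 0.04137323  0.18992211 -0.02068106] 0.1797454471438683
```

View pics/d_s.png

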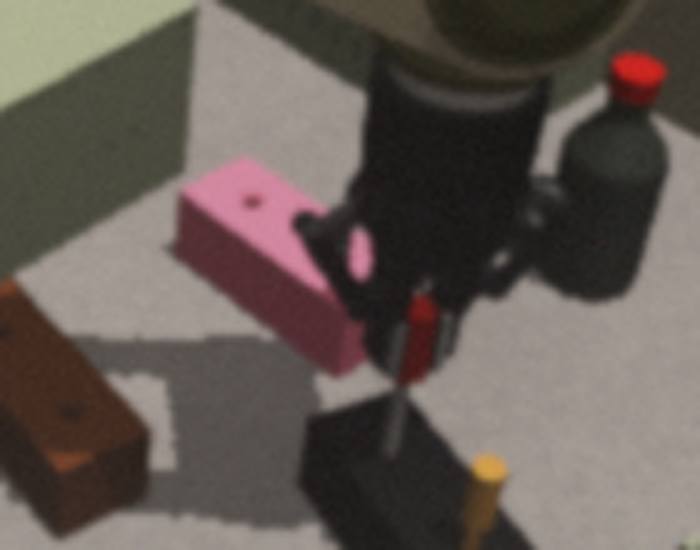

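View pics/d_w.png

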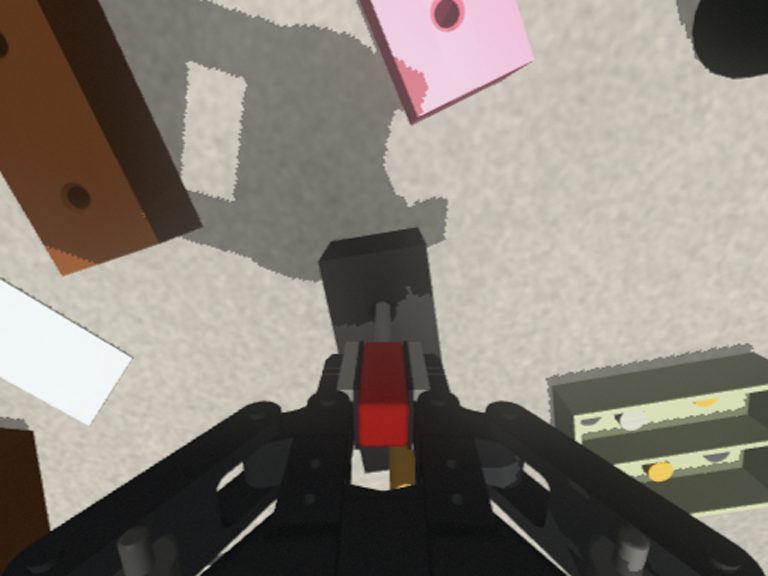

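Run:
```python
from h import *
p=np.array(monitor.sense()["position"])
p[2]=.27;print(env.movel(p,velocity=.15))
s=monitor.sense();print(s["clock"],s["position"],s["contact_force"],s["ft_torque"],s["finger_gap"])
env.reach([.5755,.136,.27],quat(np.radians(4.4)))
s=monitor.sense();print(s["clock"],s["position"],s["contact_force"],s["ft_torque"],s["joints"].round(2))
w=eyes.grab_frame("wrist");save(w,"e_w.png",None,1.5)
t=eyes.grab_frame("side");save(t,"e_s.png",(180,90,140,110),5)
for f in(w,t): print([proj(f,(.5755,.136,z)).round(1) for z in (.174,.13)])
```

```text
False
6.75 [ 0.53915165 -0.25196033  0.26905143] [ 0.14646157  0.76711444 -1.12871405] [-0.00411665 -0.05843843  0.0138539 ] 0.17878263024905539
8.2 [0.5757692  0.13495186 0.26988783] [ 0.28914939 -0.93333256 -1.26804518] [ 0.0063087  -0.02406276  0.00781054] [ 0.03  0.44  1.22 -0.    1.48 -0.04]
[array([254.2, 190.5]), array([254.3, 178.2])]
[array([256. , 139.6]), array([256.1, 152. ])]
```

View pics/e_w.png

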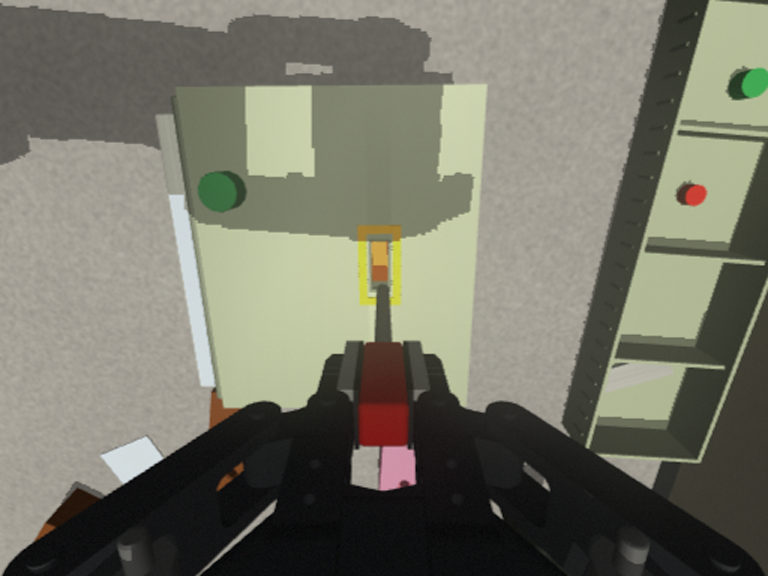

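View pics/e_s.png

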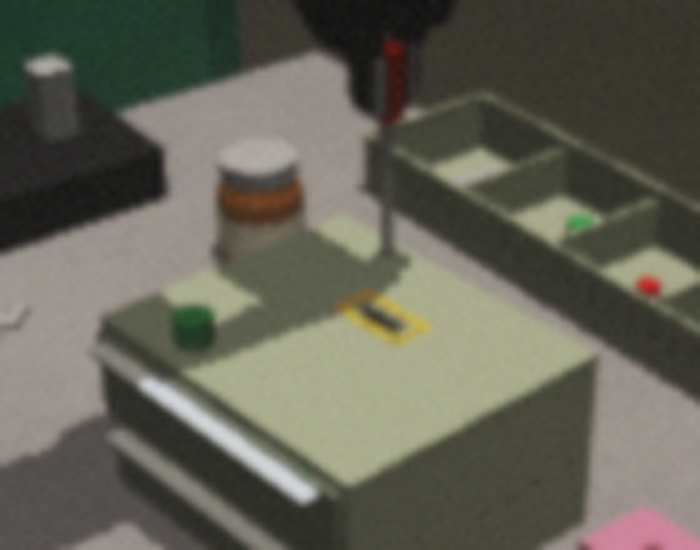

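Run:
```python
from h import *
w=eyes.grab_frame("wrist");save(w,"f_w.png",(225,140,60,70),9)
import cv2
np.savez("w.npz",view=w["view"],mtx=w["mtx"])
```

```text
(no output)
```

View pics/f_w.png

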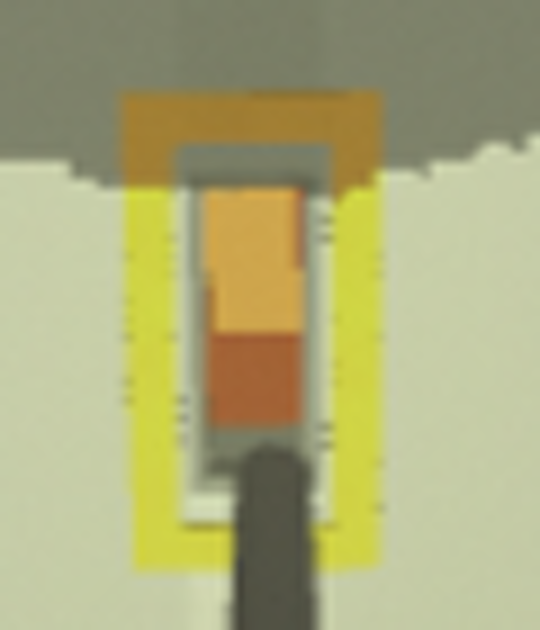

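Run:
```python
from h import *
w=np.load("w.npz")
g=lambda u,z: ray(w,crop(u,(225,140),9),z).round(4)
C=[g(u,.13) for u in [(120,92),(382,92),(382,570),(135,570)]]
print(C,np.mean(C,0))
C=[g(u,.13) for u in [(175,145),(330,145),(332,525),(182,525)]]
print(C,np.mean(C,0))
print("foot",g((273,468),.174),monitor.sense()["position"])
```

```text
[array([0.5558, 0.1658, 0.13  ]), array([0.5867, 0.1681, 0.13  ]), array([0.592 , 0.1081, 0.13  ]), array([0.561 , 0.1058, 0.13  ])] [0.573875 0.13695  0.13    ]
[array([0.5627, 0.16  , 0.13  ]), array([0.5811, 0.1614, 0.13  ]), array([0.5852, 0.1136, 0.13  ]), array([0.5665, 0.1122, 0.13  ])] [0.573875 0.1368   0.13    ]
foot [0.5763 0.135  0.174 ] [0.57575409 0.13500245 0.26994261]
```

Run:
```python
from h import *
q=quat(np.radians(4.8))
print(env.movel([.574,.1365,.237],velocity=.05,frame=q,guard=6))
s=monitor.sense();print(s["clock"],s["position"],s["contact_force"])
w=eyes.grab_frame("wrist");save(w,"g_w.png",(215,150,80,80),8)
t=eyes.grab_frame("side");save(t,"g_s.png",(220,110,70,70),9)
```

```text
False
9.1583 [0.57413909 0.13653315 0.23730739] [-0.03504985  0.00238126 -0.24437263]
```

View pics/g_w.png

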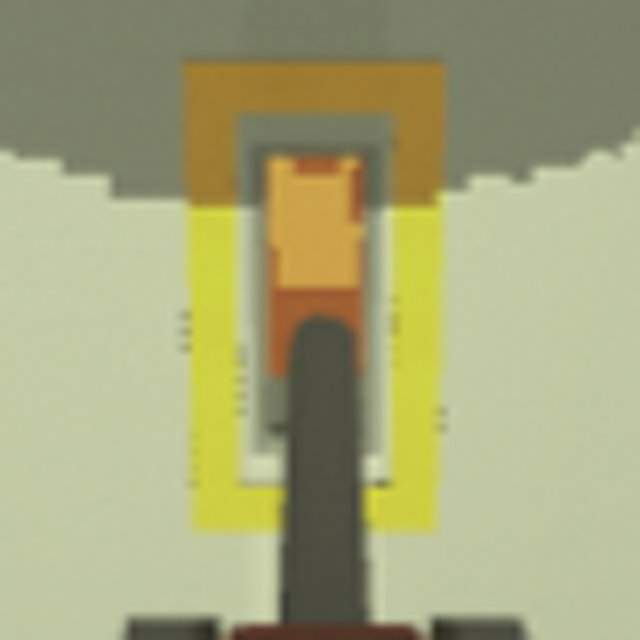

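View pics/g_s.png

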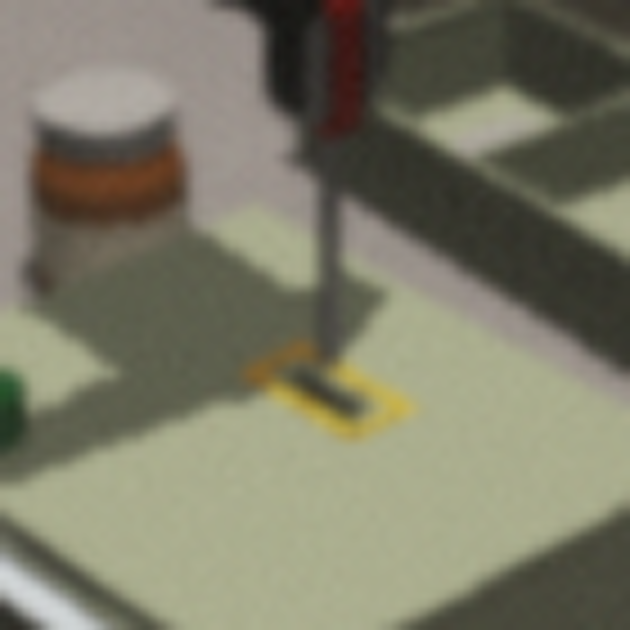

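Run:
```python
from h import *
q=quat(np.radians(4.8))
print(env.movel([.5732,.1365,.218],velocity=.03,frame=q,guard=3))
s=monitor.sense();print(s["clock"],s["position"],s["contact_force"],s["ft_torque"])
w=eyes.grab_frame("wrist");save(w,"i_w.png",(215,150,80,80),8)
```

```text
False
10.0417 [0.57327735 0.13650468 0.2181599 ] [-0.62181985  0.58612458 -0.82041827] [0.05215397 0.04423224 0.01353385]
```

View pics/i_w.png

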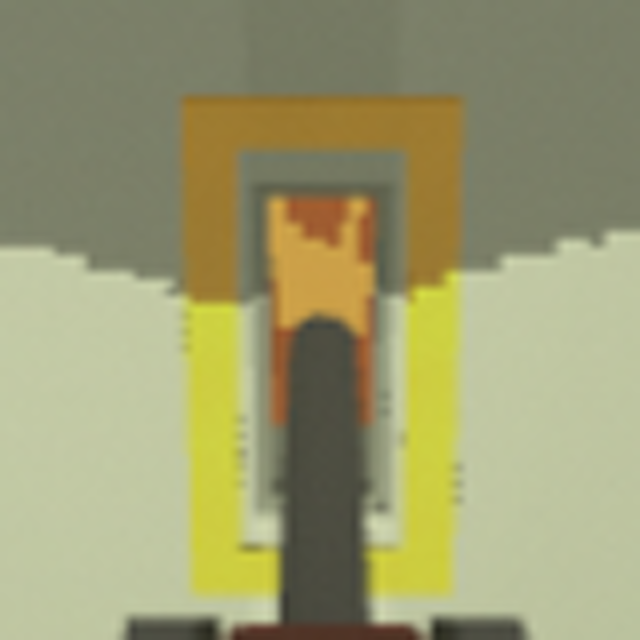

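Run:
```python
from h import *
q=quat(np.radians(4.8))
hit=env.movel([.5732,.1365,.176],velocity=.012,frame=q,guard=2.5)
s=monitor.sense();print(hit,s["clock"],s["position"],s["contact_force"],s["ft_torque"])
```

```text
True 12.3583 [0.57322696 0.13649639 0.18780729] [0.99557218 0.2510192  3.99059762] [-0.02412604 -0.00937436 -0.01497304]
```

Run:
```python
from h import *
q=quat(np.radians(4.8))
z=.1874
for i in range(14):
    h=env.movel([.5732,.1365,z],velocity=.012,frame=q,guard=2.5)
    s=monitor.sense();print(h,round(s["clock"],2),s["position"].round(4),s["contact_force"].round(2))
    if h or s["contact_force"][2]>7.8 or i==9: break
    z-=.0007
t=eyes.grab_frame("side");save(t,"j_s.png",(180,100,140,120),5)
```

```text
False 12.61 [0.5733 0.1365 0.1877] [ 0.08 -0.3   5.77]
False 12.86 [0.5733 0.1365 0.1872] [-1.18 -0.54  6.23]
False 13.11 [0.5734 0.1365 0.1866] [-0.44 -0.21  5.83]
False 13.36 [0.5734 0.1365 0.1859] [-1.4   0.11  7.  ]
False 13.61 [0.5734 0.1365 0.1853] [-1.44  0.21  7.93]
```

View pics/j_s.png

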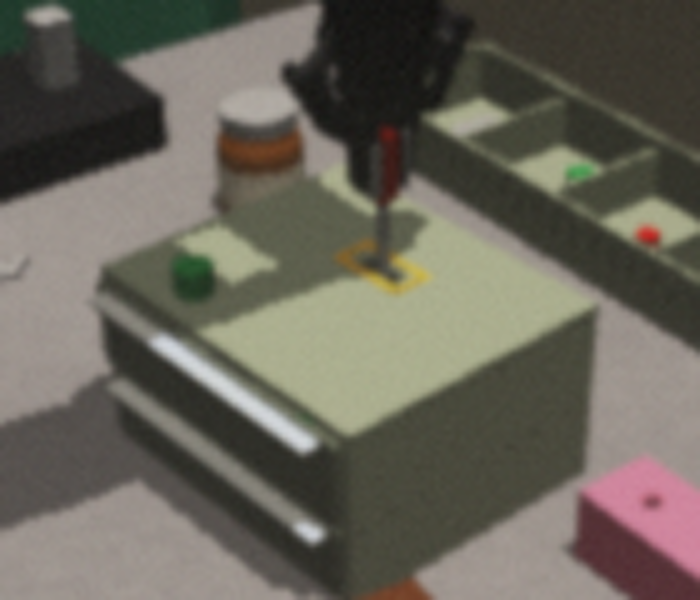

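Run:
```python
from h import *
for i in range(5):
    env.hold(.1);s=monitor.sense();print(round(s["clock"],2),s["position"].round(4),s["contact_force"].round(2),s["ft_torque"].round(2))
w=eyes.grab_frame("wrist");save(w,"k_w.png",(195,150,120,100),6)
t=eyes.grab_frame("side");save(t,"k_s.png",(220,110,70,70),9)
```

```text
13.76 [0.5734 0.1365 0.1853] [-1.08 -0.16  8.03] [-0.06  0.31 -0.  ]
13.86 [0.5734 0.1365 0.1853] [-1.44  0.85  7.59] [-0.07  0.33  0.02]
13.96 [0.5734 0.1365 0.1853] [-1.15 -0.37  7.08] [-0.    0.34 -0.01]
14.06 [0.5734 0.1365 0.1853] [-1.   -0.39  6.87] [0.   0.36 0.01]
14.16 [0.5734 0.1365 0.1853] [-0.58  1.1   7.79] [-0.05  0.37  0.07]
```

View pics/k_w.png

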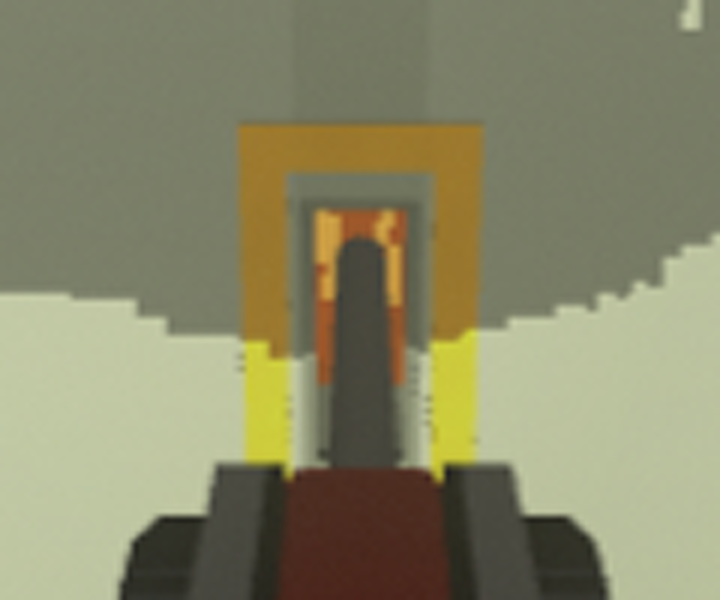

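View pics/k_s.png

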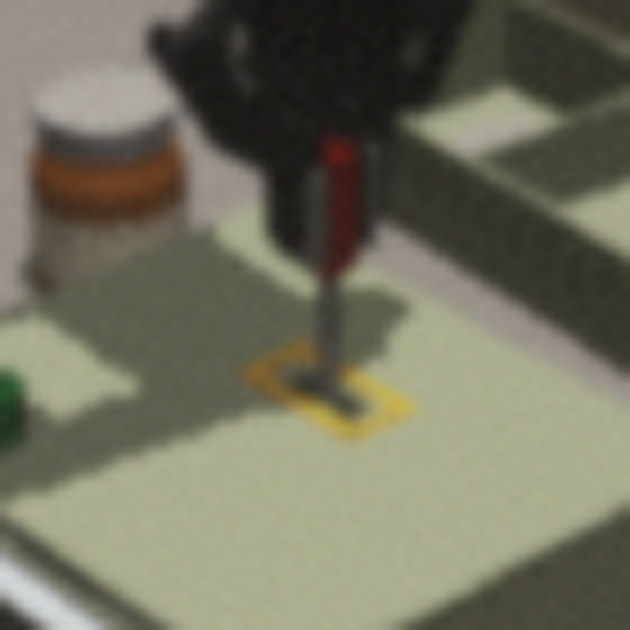

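Run:
```python
from h import *
q=quat(np.radians(4.8))
z=.1839
for i in range(7):
    h=env.movel([.5732,.1365,z],velocity=.012,frame=q,guard=3)
    F=[];
    for k in range(4): env.hold(.04);s=monitor.sense();F.append(s["contact_force"])
    f=np.mean(F,0);print(h,round(s["clock"],2),s["position"].round(4),f.round(2),s["ft_torque"].round(2))
    if h or f[2]>10.5: break
    z-=.0007
t=eyes.grab_frame("side");save(t,"l_s.png",(180,100,140,120),5)
```

```text
False 14.68 [0.5734 0.1365 0.1846] [-1.38 -0.46  7.71] [-0.05  0.33  0.01]
False 15.09 [0.5734 0.1365 0.184 ] [-1.4  -0.29  8.1 ] [-0.04  0.39  0.07]
False 15.51 [0.5734 0.1365 0.1833] [-0.8  -0.39  7.65] [-0.1   0.31 -0.02]
False 15.93 [0.5733 0.1365 0.1819] [-0.39  0.02  4.22] [-0.01  0.   -0.03]
False 16.34 [0.5733 0.1365 0.1812] [ 0.28 -0.42  5.02] [ 0.   -0.16  0.02]
False 16.76 [0.5733 0.1365 0.1805] [ 0.16 -0.12  5.32] [-0.01 -0.13 -0.01]
False 17.18 [0.5733 0.1365 0.1799] [0.45 0.12 5.68] [ 0.05 -0.1   0.01]
```

View pics/l_s.png

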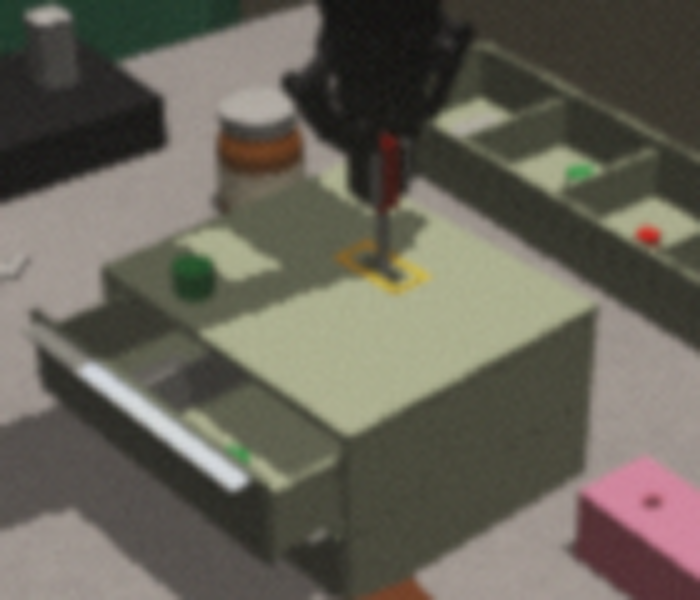

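Run:
```python
from h import *
env.hold(1.2)
t=eyes.grab_frame("side");save(t,"m_s.png",(180,100,140,120),5)
env.hold(1.2)
t2=eyes.grab_frame("side");print(np.abs(t2["frame"].astype(int)-t["frame"])[140:230,170:260].mean())
save(t2,"m_s2.png",(180,100,140,120),5)
yaw=np.radians(4.7);o=np.array([.574,.1365])
# front top edge expected at full extension: handle edge positions
T=eyes.grab_frame("top");save(T,"m_t.png",(176,140,90,90),7)
s=monitor.sense();print(s["clock"],s["contact_force"],s["position"])
```

```text
1.4448148148148148
19.775 [-0.56063008 -0.14427715  5.6861253 ] [0.57329798 0.13651502 0.17986932]
```

View pics/m_s2.png

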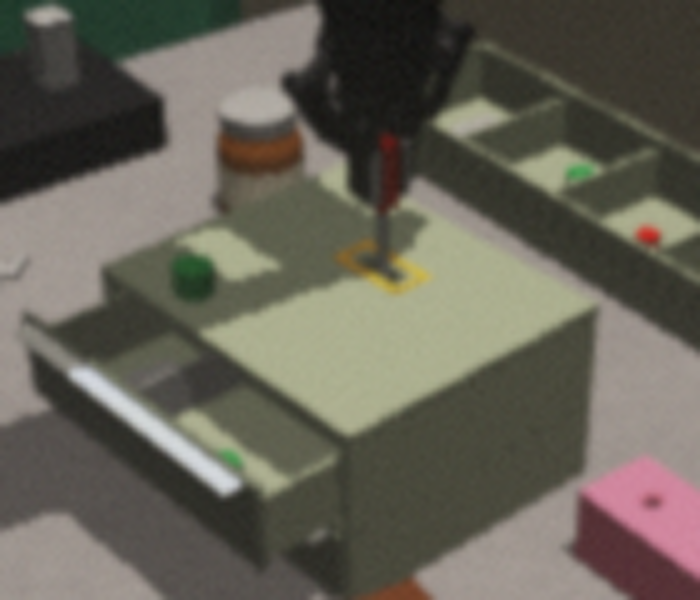

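View pics/m_t.png

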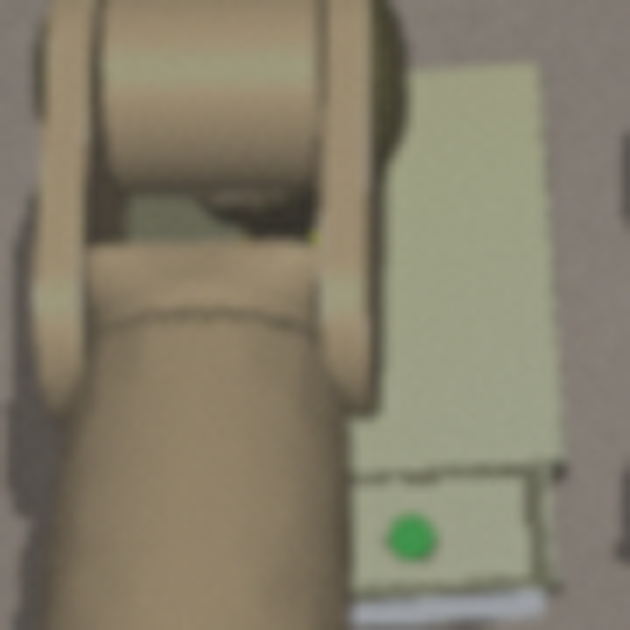

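Run:
```python
import cv2,numpy as np
a=cv2.imread("pics/m_s.png",0).astype(np.float32)[300:580,20:250];b=cv2.imread("pics/m_s2.png",0).astype(np.float32)[300:580,20:250];c=cv2.imread("pics/l_s.png",0).astype(np.float32)[300:580,20:250]
print(cv2.phaseCorrelate(a,b),cv2.phaseCorrelate(c,b))
from h import *
# before/after pull bar right end in top, z~.105
t=eyes.grab_frame("top")
for u in[(540,493),(545,603)]: print(ray(t,crop(u,(176,140),7),.1))
```

```text
((-0.001866797354409755, -0.00264730579962702), 0.8246002027282009) ((-0.02457856592364749, 0.02307596313463023), 0.669279956376111)
[0.4403407  0.01858842 0.1       ]
[0.38524103 0.01519775 0.1       ]
```

The drawer measures 55 mm out and isn't moving any more. I'll withdraw the pin and take it back to the holder.

Run:
```python
from h import *
env.movel([.5733,.1365,.27],velocity=.09)
s=monitor.sense();print(s["clock"],s["contact_force"],s["finger_gap"])
env.reach([.5394,-.2521,.27],quat(np.radians(-24)))
print(env.movel([.5394,-.2521,.165],velocity=.08,frame=quat(np.radians(-24)),guard=6))
s=monitor.sense();print(s["clock"],s["position"],s["contact_force"])
w=eyes.grab_frame("wrist");save(w,"n_w.png",(195,130,120,120),5)
t=eyes.grab_frame("side");save(t,"n_s.png",(310,200,70,80),7)
print([proj(t,(.5394,-.2521,z)).round(1) for z in(.069,.052)],[proj(w,(.5394,-.2521,z)).round(1) for z in(.069,.052)])
t=eyes.grab_frame("side");save(t,"n_s2.png",(180,100,140,120),5)
```

```text
20.975 [-0.0434435   0.50812375 -0.55452072] 0.1765837079749367
False
23.8833 [ 0.53959599 -0.25220718  0.1655029 ] [-0.53631939  0.4519129  -1.11754517]
[array([337.8, 242.5]), array([336.8, 247.2])] [array([254.4, 191.7]), array([254.4, 186.4])]
```

View pics/n_w.png

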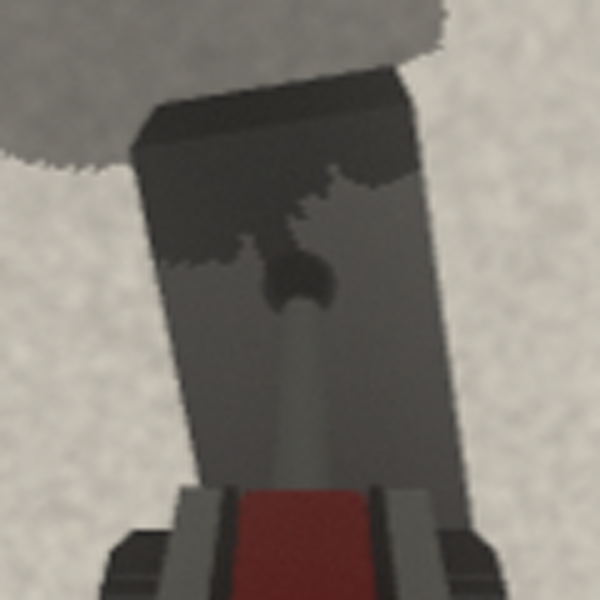

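View pics/n_s.png

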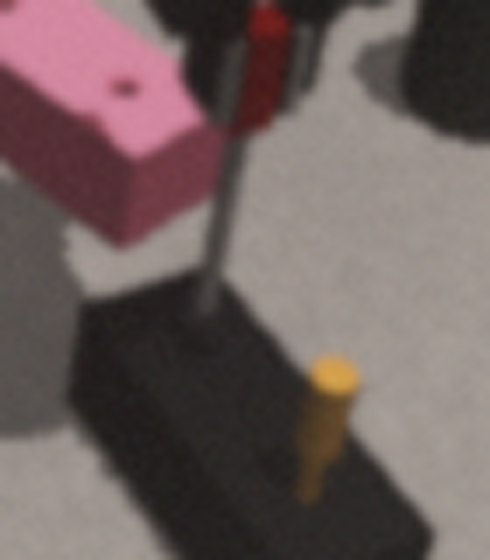

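View pics/n_s2.png

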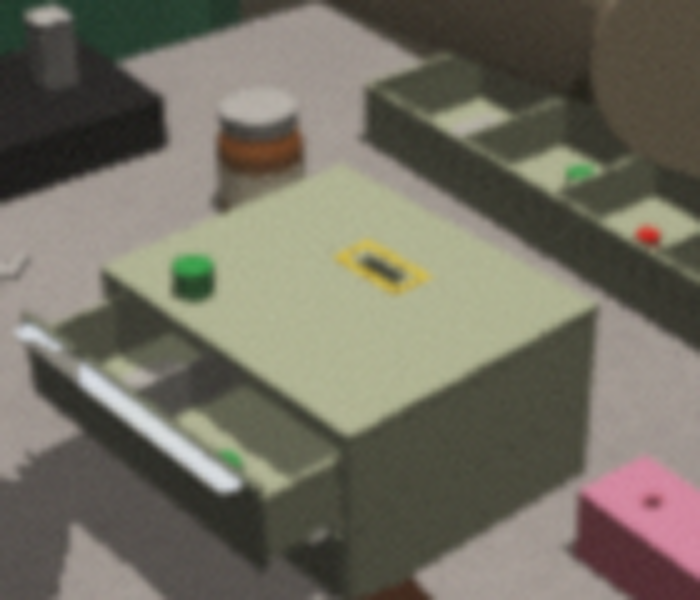

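Run:
```python
from h import *
q=quat(np.radians(-24))
for z,v,g in((.13,.04,5),(.112,.04,5),(.104,.015,4)):
    h=env.movel([.5394,-.2521,z],velocity=v,frame=q,guard=g)
    s=monitor.sense();print(h,s["clock"],s["position"],s["contact_force"])
    if h:break
t=eyes.grab_frame("side");save(t,"o_s.png",(310,200,70,80),7)
```

```text
False 25.0583 [ 0.53953245 -0.25220812  0.13029466] [ 0.23483398  0.00815455 -0.6290374 ]
False 25.6583 [ 0.53943934 -0.25214131  0.1119757 ] [ 0.25835178 -0.39325894 -0.05471433]
True 26.0417 [ 0.5396333  -0.25226059  0.10804962] [-8.92291235e-01 -1.20064255e-03  4.58085124e+00]
```

View pics/o_s.png

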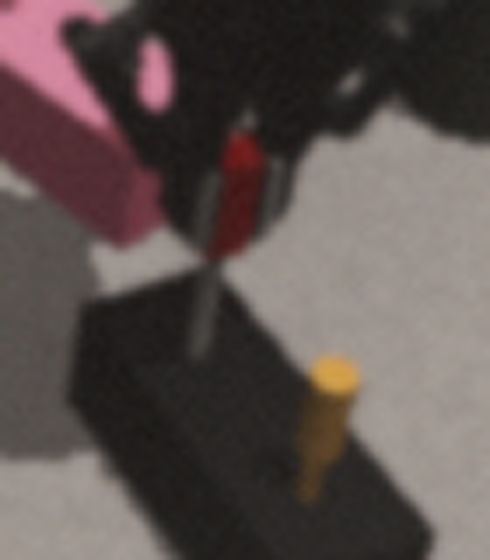

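It bottomed at TCP z 0.108, the same height as the original grasp. Next I'll release, back off straight up and check.

Run:
```python
from h import *
env.release()
env.movel([.5394,-.2521,.26],velocity=.1)
w=eyes.grab_frame("wrist");save(w,"p_w.png",(205,105,100,150),4)
s=monitor.sense();print(s["clock"],s["position"],s["contact_force"])
env.reach([.40,-.05,.32],quat(np.radians(-24)))
env.hold(.3)
t=eyes.grab_frame("top");save(t,"p_t.png",None,1.5)
t=eyes.grab_frame("side");save(t,"p_s.png",None,1.5)
print(monitor.sense()["clock"])
im=cv2.imread("pics/a_side.png")[210:300,310:380];b=t["frame"][210:300,310:380,::-1]
cv2.imwrite("pics/p_cmp.png",cv2.resize(np.hstack([im,b]),None,fx=5,fy=5,interpolation=cv2.INTER_CUBIC))
```

```text
28.5 [ 0.53928206 -0.25201474  0.25947414] [ 0.6964772  -0.1357423   0.78910268]
29.8917
```

View pics/p_cmp.png

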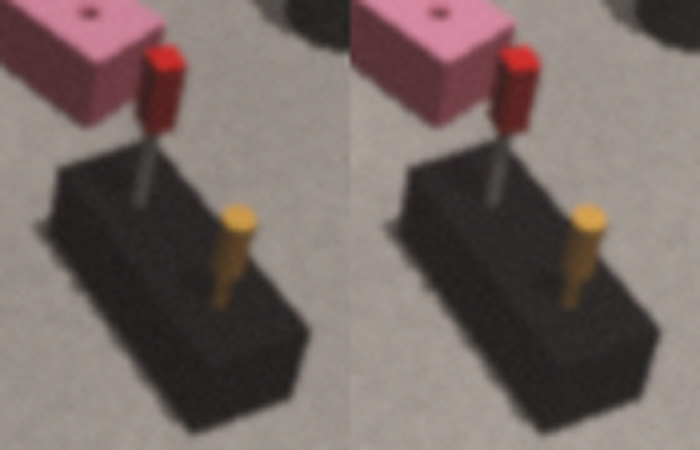

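View pics/p_s.png

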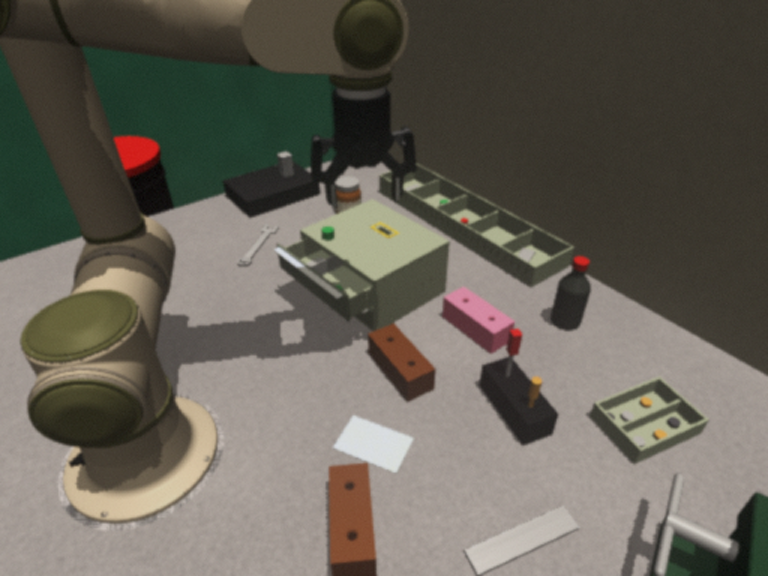

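View pics/p_t.png

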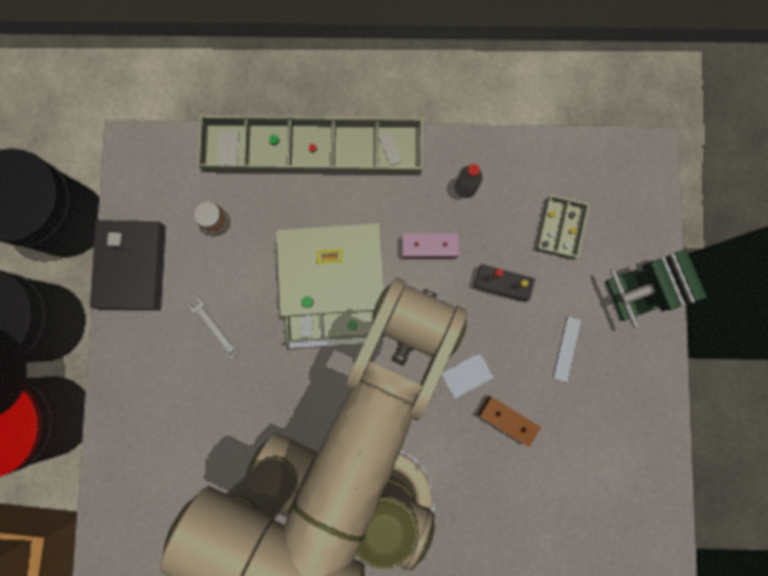

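The pin stands in its hole just as in the first picture. The drawer is out, the cap and drift are where they were, and the arm is clear.

```bash
python3 -c "
from h import *
job.hand_in();print(monitor.sense()['clock'])"
```

```text
the job is handed in; nothing more can be done
the job is handed in; nothing more can be done
```

The drawer is fully out and the pin is back, fully down, in its hole in the black holder. I handed the job in at about 30 s on the robot's clock, well inside the 61 s limit.

- **Pressing the tab:** I took the pin from the black holder, lowered it through the yellow-framed slot and found the tab about 38 mm below the top face. I then pressed in 0.7 mm steps. The force averaged about 8 N at most, well under 20 N, and fell to about 4–6 N once the drawer let go.
- **Drawer:** I kept the tab down for about 4 s after it let go. The top view put the drawer about 55 mm out, and two side pictures 1.2 s apart showed no movement. It was still out after I withdrew the pin.
- **Pin:** It touched bottom at the same height as when I first gripped it (TCP z 0.108 m). The side picture after release matches the starting one.
- **Other things:** The cap, drift, look-alikes and other bystanders show no visible change in the final pictures.

**Disagreements:**
- The side camera placed the slot and the pin about 5 mm off from the other views. I corrected for that using the grasp position and the wrist camera.
- While the drawer was still locked, the press force was about 2–3 N higher than the tab's stated spring would give. I put that down to the drawer's load rubbing on the latch, because it went away on release.

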